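# Pass the pin rack through the sprung chute gate

## Task

Pass the rack of clevis pins along the bench chute to the far side of the sprung gate: hold the gate open by keeping its long bar pressed down with one fingertip, and with another fingertip behind the rack push it through, keeping the gate up and off the rack and pins the whole way. Once the rack is fully past, let the bar go so that the gate closes behind it, with all three pins still standing in the rack. Only push: do not pick up or carry the rack or the pins, and leave the other parts on the bench where they are.

Things in the scene. Friction and masses are not known exactly. Their poses are not given: they have to be found in the camera images.
- chute: Steel channel fixed to the bench. Origin: on the bench under mid-lane, in the gate's plane. y: along the lane in the direction of travel; -x: operator's side (hinge, bar); z up. Lane floor 26 mm above the bench; lane x -26 to 26 mm between walls 4 mm thick, 26 mm above the floor; it runs from y -235 mm (open) to an end stop at y 181 mm. Place and yaw vary.
- gate_angle (a joint): Opening angle, rad: 0 closed by its spring, 1.3 fully open at its stop. Hinge line along chute y at chute x -38 mm, 52 mm above the bench, on the operator-side wall. Pressing the bar down opens it (about 2 N at first, 5 N when open); let go, it closes. From 1.05 rad up the rack and its pins pass freely.
- bar_mid (a point): Middle of the hold-open bar, a flat strip 250 mm long (chute y -215 to 35 mm), 26 to 58 mm out from the hinge line. Closed: chute x -69 mm, 78 mm above the bench, sloping 40 degrees up outwards (outer edge 91 mm high). At 1.1 rad: x -75 mm, 36 mm high. A fingertip pressing down at chute x -70 mm, some 42 mm above the bench, holds it at about 1.1 rad; it may slide along it.
- gate: The hinged gate, one rigid piece; origin on its hinge line at chute y 0. Stop blade: plate 5 mm thick, 18 mm tall, reaching 44 mm from the hinge; closed, it lies across the operator's half of the lane, 24 to 42 mm above the lane floor, and blocks the rack; open, it stands beside the lane, top about 45 mm above the hinge. On the operator's side it carries the bar (see point bar_mid).
- rack: Loose white plastic block 48 mm (x, across the lane) by 90 mm (y, along the lane) by 38 mm tall, with a row of three round holes along y (-28, 0, 28 mm), each holding a pin; about 0.46 kg with pins. Origin: centre of its underside. It stands on the lane floor before the gate (chute y -130 to -75 mm), and slides along the lane with 2 mm play at each side.
- pin1: Loose dark steel clevis pin, 16 mm diameter, 50 mm long, with a 22 mm head at the top, standing loose in the rack's hole at y = -28 mm. Origin: centre of its foot, 12 mm above the rack's underside; its top is 24 mm above the rack.
- pin2: Same pin, in the rack's middle hole.
- pin3: Same pin, in the rack's hole at y = 28 mm.
- bush: Bystander: dark steel toothed sleeve standing on the bench on the operator's side of the chute, 50 mm diameter, 45 mm tall. Origin: centre of underside.
- flange: Bystander: dark steel flange plate lying on the bench beyond the chute, 70 x 105 x 10 mm, with four bolt heads 6 mm high. Origin: centre of underside.
- barrel: Bystander: ram barrel lying on the bench beyond the chute, 62 mm diameter, 160 mm long, with an 80 mm square flange. Origin: on the bench under its middle.
- can: Bystander: spray can standing near the chute's far end, 66 mm diameter, 190 mm tall. Origin: centre of underside.
Mind the look-alikes: they are no part of the job. What is shaped like the rack but purple is not meant. What is shaped like the pin2 but red is not meant.

How it is judged:
By the outcome, as a careful person would: the job done as asked, in the order asked, and still so for the second after the job is handed in, with the robot touching nothing.
It also fails if it takes over 35 s, if anything falls off the work surface, if the arm or the gripper's body presses on something with over 40 N, if the wrist force passes 120 N, or if a joint passes its speed limit or range.

## Robot

A 6-joint arm with a two-finger parallel gripper is mounted at the origin on the work surface. World frame = base frame: x ahead of the robot, y to its left, z up, the work surface at z = 0. Lengths are in m, angles in rad, forces in N, time in s.
With the tool pointing down it reaches from about 0.35 to 0.725 m from the base axis. Payload 6 kg.
Tool frame: the origin (TCP) lies midway between the tips of the shut fingers; the grasp point (between the pads) lies 19 mm behind it (pinch_z is the z of the grasp point in the tool frame, in m); z points along the fingers, y is the line along which they close (so a half turn about z gives the same grasp; the last joint's range is limited). The gripper opens to 85 mm and grips with 20 to 120 N. Pads are 22 mm wide; open, the fingers measure 114 mm over their backs; the gripper's body (76 mm by 85 mm) begins 54 mm behind the grasp point. The pads swing forward as they close: fully open they stand 13 mm farther back than shut.
Start: joints at [0.334, 0.04, 0.085, 0, -1.615, -0.334], TCP at [0.6, 0, 0.231] pointing down, gripper open.
Joint ranges: [-2.56, 2.56], [-1.29, 2.01], [-1.08, 1.49], [-3.29, 1.98], [-2.81, -0.18], [-2.99, 2.99]. Speed limits (rad/s): [2.57, 2.57, 3.01, 3.14, 3.14, 3.14].

## Interface

Orientations are given as a 3x3 rotation matrix whose columns are the frame's x, y, z axes.
In Python, from workcell import get_state, get_image, calibration, job_done, pinch_z gives the robot as it stands.
- The arm moves only by the tool arm_command, never from a script. Its argument "targets" is a list of rows, each a list of 7 numbers: the shift along the world's x, y, z in cm, then the turn, a rotation vector about the world's x, y, z in degrees, then the finger opening in cm, from 0 to 8.54. In form: [[tx, ty, tz, ax, ay, az, gripper], ...]. A call has 1 to 12 rows; each row shifts and turns the commanded pose from where the row before left it; what a row does not reach is not made up. A row lasts 1/8 s, in which the tool goes at most 62.5 mm and 10.7 degrees, less where a joint would pass 70% of its speed; a pose out of reach is approached as far as the arm can. A call with a gripper value outside its range is refused whole. The fingers move at their own pace and stop on an object; "squeeze" is the grip in N (left out, the last holds). Time passes only in rows, so rows that do not move let the fingers close. It gives the time, the measured TCP pose, the force, the opening and the grip force at its end, in the units of the state.
- get_state(): the state, without advancing time (a new reading comes with each control period).
- get_image(name): name is "scene" or "side" or "wrist"; returns (picture, depth): 480x640x3 uint8, blue, green, red; 480x640 float32, m along the optical axis (not along the pixel's ray), 0 where there is no reading.
- calibration(name): a dict with "fx", "fy", "cx", "cy" (pixels), "rvec" (rotation vector, rad) and "tvec" (3), from world to camera coordinates, as OpenCV has them; the wrist camera has in their place "mount" (4x4, takes a point from camera to tool coordinates, whose origin is the TCP and whose axes are the flange's). Camera axes: x right, y down, z forward; pixel columns grow to the right and rows downward; lengths in m; the calibration is good to about 2 mm. A picture is of the moment at which its call begins: read the wrist's pose just before it. calibration takes no time and is no camera call.
- job_done(): hands the job in; it is judged then, once.
The state is a dict: "time_s": time; "joint_pos": joint angles; "joint_velocities": joint speeds; "joint_torque": joint torques, N m; "eef_pos": TCP position; "tcp_rot": TCP orientation; "wrist_force": force on the tool from outside, world axes, zero at the start; "torque": the same for the moment, N m; "finger_gap": finger opening in m; "finger_force": force on a finger pad.
Only numpy, scipy, OpenCV 4.12 (cv2) and the standard library are available. Lean on these libraries where they do the work, as an engineer would, in place of code of your own. Each camera call takes 0.05 s, during which the arm holds its last target. There are 200 camera calls.

## Working session

There is one attempt and no reset: what is moved stays moved. The work goes in short steps, Python scripts to look and compute and a tool call to move; the robot and the scene stay as the last step left them, time stands still between calls to the robot, and variables do not carry over. Pictures are saved under pics/ and viewed, at most 11 in all, crops included, and the job is handed in when it is done.

Besides the shell and the picture viewer there is one more tool, called after "Call:" as name([rows], argument=value, ...), one row to a line, values as JSON. arm_command: Moves the arm, as the interface text tells. Its arguments: {"type":"object","properties":{"targets":{"type":"array"},"squeeze":{"type":"number"}},"required":["targets"]}

```bash
mkdir -p pics
cat > h.py <<'E'
import numpy as np, cv2
from workcell import get_state, get_image, calibration, job_done, pinch_z
def snap(n,f):
    im,d=get_image(n); cv2.imwrite(f'pics/{f}.png',im); np.save(f'pics/{f}.npy',d); return im,d
def world(n,u,v,d):
    c=calibration(n); R=cv2.Rodrigues(np.array(c['rvec'],float))[0]; t=np.array(c['tvec'],float).ravel()
    p=np.array([(u-c['cx'])/c['fx']*d,(v-c['cy'])/c['fy']*d,d]); return R.T@(p-t)
def proj(n,P):
    c=calibration(n); R=cv2.Rodrigues(np.array(c['rvec'],float))[0]; t=np.array(c['tvec'],float).ravel()
    q=R@np.asarray(P,float)+t; return q[0]/q[2]*c['fx']+c['cx'],q[1]/q[2]*c['fy']+c['cy'],q[2]
E
python3 - <<'E'
from h import *
snap('scene','s0'); snap('side','d0'); print(pinch_z,get_state()['time_s'],get_state()['tcp_rot'])
for n in('scene','side'):
    c=calibration(n);R=cv2.Rodrigues(np.array(c['rvec'],float))[0];print(n,-R.T@np.array(c['tvec']).ravel())
E
```

```text
-0.0187 0.1 [[ 1.84766538e-05 -9.99998613e-01 -1.66522254e-03]
 [-9.99999989e-01 -1.82269584e-05 -1.49962183e-04]
 [ 1.49931623e-04  1.66522530e-03 -9.99998602e-01]]
scene [ 1.21219411 -0.00674241  0.54725651]
side [ 0.27861834 -0.34606066  0.69126541]
```

View pics/s0.png

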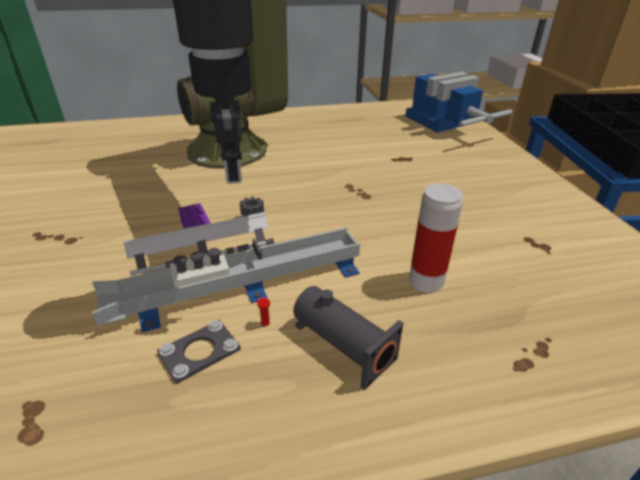

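View pics/d0.png

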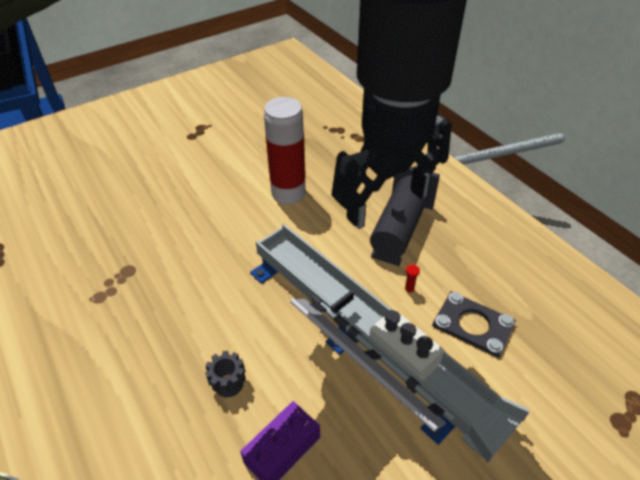

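The white block with dark pins in the chute (scene ~(202,268), side ~(405,345)) is the rack. The purple block (scene (195,216), side (282,443)) and the red pin (scene (264,312), side (411,279)) are the look-alikes. I'll confirm this in an enlarged crop and read the chute corners from it.

Run:
```python
from h import *
a=cv2.imread('pics/s0.png')[190:340,85:375]; b=cv2.imread('pics/d0.png')[215:480,200:540]
cv2.imwrite('pics/s0c.png',cv2.resize(a,None,fx=2.75,fy=2.75,interpolation=2)); cv2.imwrite('pics/d0c.png',cv2.resize(b,None,fx=2.25,fy=2.25,interpolation=2))
```

```text
(no output)
```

View pics/s0c.png

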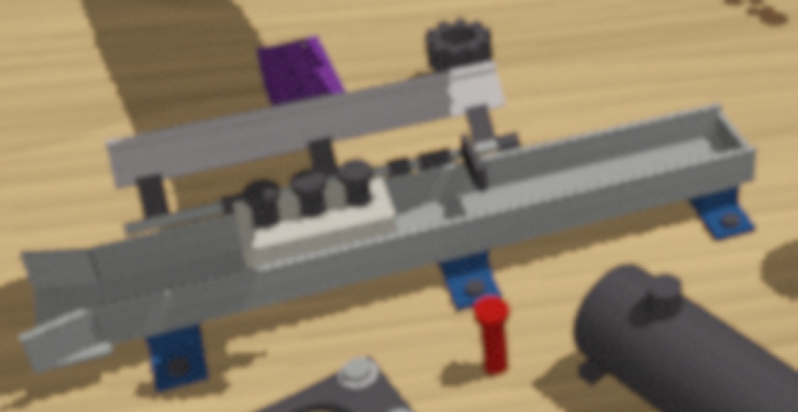

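View pics/d0c.png

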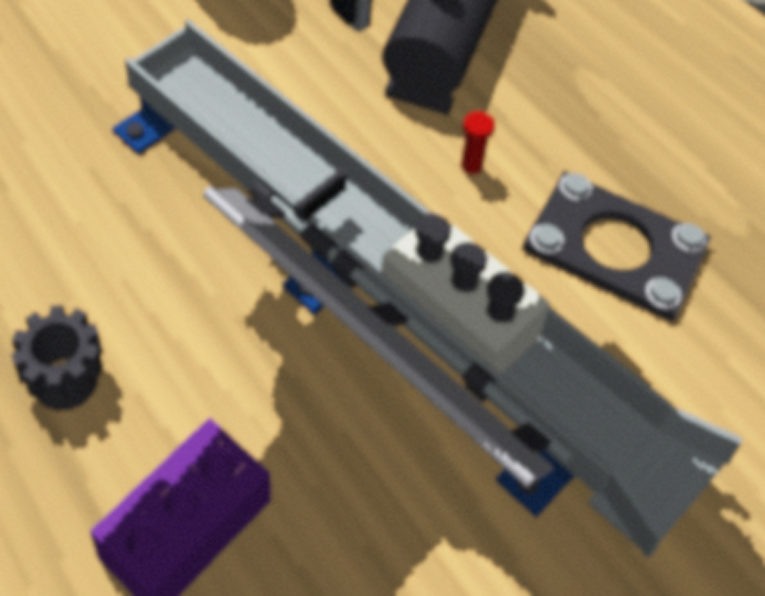

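```bash
cat > fit.py <<'E'
from h import *
from scipy.optimize import least_squares
S=lambda u,v:(u/2.75+85,v/2.75+190); D=lambda u,v:(u/2.25+200,v/2.25+215)
obs=[('scene',S(753,150),(30,185,52),0),('scene',S(717,107),(-30,185,52),0),('scene',S(107,145),(-81,-215,90),0),('scene',S(495,63),(-81,35,90),0),
('side',D(190,25),(30,185,52),0),('side',D(128,65),(-30,185,52),0),('side',D(207,190),(-81,35,90),0),
('scene',S(252,248),(24,-45,64),1),('scene',S(397,217),(24,45,64),1),('side',D(385,257),(-24,45,64),1),('side',D(545,308),(24,-45,64),1)]
def W(p,q,r=0):
    x,y,z=np.array(q)/1000.; y+=r; c,s=np.cos(p[2]),np.sin(p[2]); return np.array([p[0]+c*x-s*y,p[1]+s*x+c*y,z])
def res(p): return np.concatenate([np.array(proj(n,W(p,q,p[3] if k else 0))[:2])-uv for n,uv,q,k in obs])
if __name__=='__main__':
    r=least_squares(res,[.6,0,0,-.1],loss='soft_l1'); print(r.x,np.round(res(r.x).reshape(-1,2),1)); p=r.x
    for q in [(0,0,0),(-33,-200,42),(-33,10,42)]: print(q,W(p,q))
E
python3 fit.py
```

```text
[ 0.57541656  0.02845163  0.15897788 -0.10213368] [[ 0.4  0.3]
 [ 0.1 -1.1]
 [-2.5 -1.3]
 [-1.9  0.3]
 [ 0.3 -3. ]
 [-0.8 -2.7]
 [-0.3  0.4]
 [-3.5  0.9]
 [-1.  -0.7]
 [-3.  -0.9]
 [ 0.4 -2.3]]
(0, 0, 0) [0.57541656 0.02845163 0.        ]
(-33, -200, 42) [ 0.57449451 -0.17425049  0.042     ]
(-33, 10, 42) [0.54124961 0.03310133 0.042     ]
```

The fit puts the chute at about (0.575, 0.028) with a yaw of 9.1° and the rack at chute y ≈ -102 mm. I'll move above the spot behind the rack and look from there.

Call:
arm_command([
  [-0.74,-3.74,0,0,0,2.3,6.0],
  [-0.74,-3.74,0,0,0,2.3,6.0],
  [-0.74,-3.74,0,0,0,2.3,6.0],
  [-0.74,-3.74,0,0,0,2.2,6.0],
  [0,0,0,0,0,0,6.0],
  [0,0,0,0,0,0,6.0],
])

```text
time_s: 0.85
eef_pos: [0.5703, -0.1493, 0.2308]
tcp_rot: [[0.158, -0.988, -0.001], [-0.988, -0.158, 0.0], [-0.0, 0.001, -1.0]]
wrist_force: [-0.0, 1.2, -0.6]
finger_gap: 0.0601
finger_force: 0.0
```

Run:
```python
from h import *
s=get_state(); print(s['eef_pos'],s['tcp_rot'],s['finger_gap'],s['time_s'])
np.savez('pics/w1p.npz',p=s['eef_pos'],R=s['tcp_rot'])
im,d=snap('wrist','w1'); print(calibration('wrist'))
```

```text
[ 0.57034731 -0.14931361  0.23084349] [[ 1.57562114e-01 -9.87508859e-01 -6.59097016e-04]
 [-9.87509011e-01 -1.57562314e-01  2.64258933e-04]
 [-3.64806888e-04  6.09227046e-04 -9.99999748e-01]] 0.0600563773200227 0.85
{'fx': 347.664462970924, 'fy': 347.664462970924, 'cx': 317.59487897750716, 'cy': 235.6942343385041, 'mount': array([[-1.38366656e-03, -9.56299210e-01, -2.92386571e-01,
         7.42622613e-02],
       [ 9.99999040e-01, -1.34285536e-03, -3.40281418e-04,
         1.41502458e-03],
       [-6.72220236e-05, -2.92386762e-01,  9.56300150e-01,
        -1.41971231e-01],
       [ 0.00000000e+00,  0.00000000e+00,  0.00000000e+00,
         1.00000000e+00]])}
```

View pics/w1.png

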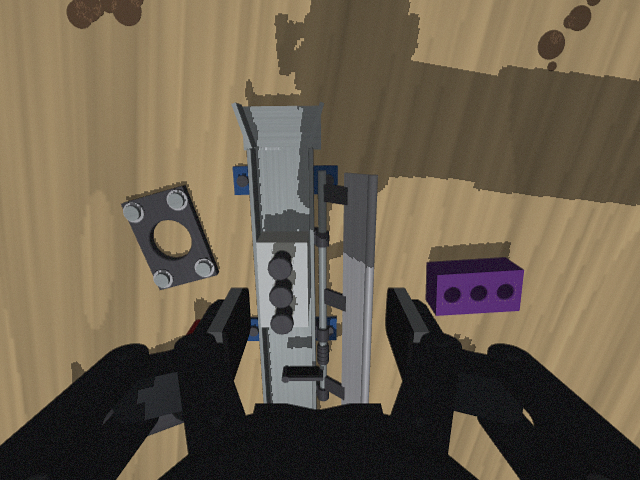

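The wrist view confirms the layout. The rack's rear top edge runs (257,241)–(308,241), the bar end is at (345..377,174) and the blade tip is at (283,372). I'll add these to the fit.

```bash
cat > fit2.py <<'E'
from fit import *
z=np.load('pics/w1p.npz'); c=calibration('wrist'); M=np.array(c['mount'])
T=np.eye(4);T[:3,:3]=z['R'];T[:3,3]=z['p']; CW=np.linalg.inv(T@M)
def pw(P):
    q=CW@np.r_[P,1]; return np.array([q[0]/q[2]*c['fx']+c['cx'],q[1]/q[2]*c['fy']+c['cy']])
wo=[((257,238),(24,-45,64),1),((308,241),(-24,-45,64),1),((345,174),(-57,-215,68),0),((377,175),(-81,-215,90),0),((283,373),(6,0,68),0),((371,403),None,0)][:5]
def res2(p): return np.concatenate([pw(W(p,q,p[3] if k else 0))-uv for uv,q,k in wo])
r=least_squares(lambda p:np.r_[res(p)*.5,res2(p)],[.575,.028,.159,-.1],loss='soft_l1');p=r.x
if __name__=='__main__':
    print(p,np.round(res2(p).reshape(-1,2),1),np.round(res(p).reshape(-1,2),1))
    d=np.load('pics/w1.npy')
    for u,v in [(270,240),(300,245),(285,246),(282,265),(280,297),(282,321),(349,200),(360,200),(374,200),(285,373),(314,200),(251,200),(280,200),(262,300),(306,300),(258,260),(310,260)]:
        dd=d[v,u]; P=T@M@np.r_[(u-c['cx'])/c['fx']*dd,(v-c['cy'])/c['fy']*dd,dd,1]
        x,y=P[0]-p[0],P[1]-p[1];C,S_=np.cos(p[2]),np.sin(p[2])
        print((u,v),np.round(1000*np.array([C*x+S_*y,-S_*x+C*y,P[2]])))
    for q in [(-33,-175,42),(-33,10,42)]: print(q,W(p,q))
E
python3 fit2.py
```

```text
[ 0.57395816  0.02938234  0.15673992 -0.1059355 ] [[-0.4  2.6]
 [ 0.1 -0.4]
 [ 0.4 -2.3]
 [ 0.2 -0.1]
 [-2.5  5.8]] [[ 0.7 -0.1]
 [ 0.5 -1.4]
 [-1.7 -2. ]
 [-1.4 -0.2]
 [-0.5 -3.1]
 [-1.7 -2.8]
 [-1.6  0.3]
 [-5.4  0.7]
 [-2.7 -0.8]
 [-2.3  0.9]
 [ 1.2 -0.2]]
(270, 240) [  12. -150.   58.]
(300, 245) [ -16. -146.   64.]
(285, 246) [  -2. -145.   63.]
(282, 265) [  -1. -136.   87.]
(280, 297) [   1. -105.   88.]
(282, 321) [  0. -81.  88.]
(349, 200) [ -60. -191.   73.]
(360, 200) [ -69. -193.   80.]
(374, 200) [ -79. -195.   90.]
(285, 373) [ 2. -3. 63.]
(314, 200) [ -29. -177.   -1.]
(251, 200) [  30. -187.   51.]
(280, 200) [   5. -182.   26.]
(262, 300) [ 22. -89.  63.]
(306, 300) [-21. -90.  64.]
(258, 260) [  24. -131.   63.]
(310, 260) [ -25. -127.   51.]
(-33, -175, 42) [ 0.56868    -0.14862367  0.042     ]
(-33, 10, 42) [0.5398017  0.03410849 0.042     ]
```

Call:
arm_command([
  [-0.15,0,-3,0,0,0,6.0],
  [0,0,-3,0,0,0,6.0],
  [0,0,-3,0,0,0,6.0],
  [0,0,-3,0,0,0,6.0],
  [0,0,-1.2,0,0,0,6.0],
  [0,0,-1.2,0,0,0,6.0],
  [0,0,-1.2,0,0,0,6.0],
  [0,0,-1.2,0,0,0,6.0],
  [0,0,-1.2,0,0,0,6.0],
  [0,0,-1.2,0,0,0,6.0],
  [0,0,0,0,0,0,6.0],
  [0,0,0,0,0,0,6.0],
])

```text
time_s: 2.4
eef_pos: [0.5689, -0.1498, 0.0399]
tcp_rot: [[0.158, -0.987, 0.0], [-0.987, -0.158, -0.001], [0.001, -0.0, -1.0]]
wrist_force: [-1.5, -0.8, 4.6]
finger_gap: 0.0598
finger_force: 2.3
```

Run:
```python
from h import *
s=get_state(); print(s['eef_pos'],s['finger_gap'],s['time_s'],s['wrist_force'])
np.savez('pics/w2p.npz',p=s['eef_pos'],R=s['tcp_rot'])
a,d=snap('wrist','w2'); b,_=snap('side','d2'); e,_=snap('scene','s2')
cv2.imwrite('pics/m2.png',np.hstack([cv2.resize(b[200:480,200:540],(400,330)),cv2.resize(e[160:340,85:305],(400,330))]))
```

```text
[ 0.56894852 -0.14984848  0.03990915] 0.05975755953654259 2.4 [-1.53247532 -0.80966607  4.61029907]
```

View pics/m2.png

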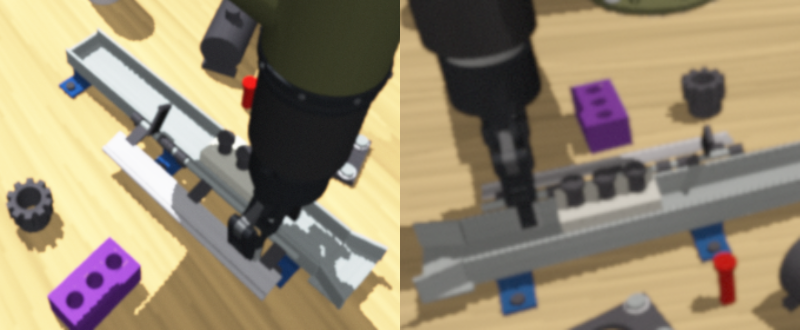

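View pics/w2.png

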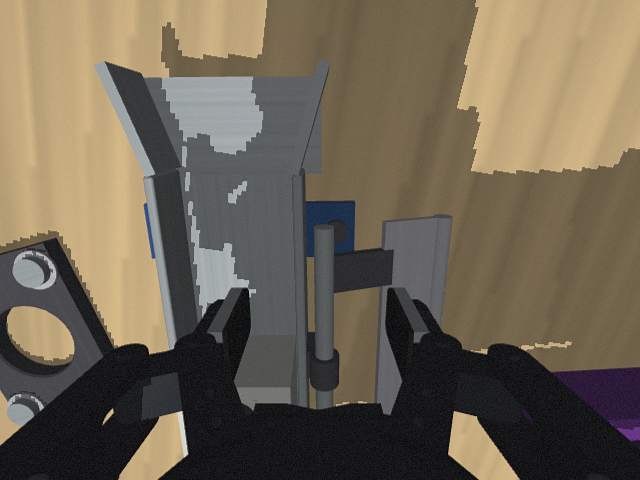

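The gate is raised, with one finger on the bar and the other in the lane behind the rack. I'll measure the gate angle from the bar's slope.

Run:
```python
from fit2 import *
zz=np.load('pics/w2p.npz'); T[:3,:3]=zz['R'];T[:3,3]=zz['p']; d=np.load('pics/w2.npy')
def ch(u,v):
    dd=d[v,u]; P=T@M@np.r_[(u-c['cx'])/c['fx']*dd,(v-c['cy'])/c['fy']*dd,dd,1]
    x,y=P[0]-p[0],P[1]-p[1];C,S_=np.cos(p[2]),np.sin(p[2]); return 1000*np.array([C*x+S_*y,-S_*x+C*y,P[2]])
for v in (240,270):
    Q=np.array([ch(u,v) for u in range(398,438,4)]); k=np.polyfit(Q[:,0],Q[:,2],1)[0]
    print(np.round(Q[[0,-1]]),'angle',np.radians(40)+np.arctan(k))
for uv in [(265,340),(265,365),(265,380),(232,300),(228,295),(240,300),(395,300),(410,300),(200,330)]: print(uv,np.round(ch(*uv)))
x,y=T[0,3]-p[0],T[1,3]-p[1];C,S_=np.cos(p[2]),np.sin(p[2]);print('tcp chute',C*x+S_*y,-S_*x+C*y)
for y in(-5,25): print(W(p,(-33,y,0)))
```

```text
[[ -68. -206.   43.]
 [ -85. -205.   38.]] angle 1.0270405882748637
[[ -69. -193.   43.]
 [ -86. -191.   38.]] angle 0.970816869787964
(265, 340) [  -8. -149.   30.]
(265, 365) [ -11. -150.   50.]
(265, 380) [ -12. -149.   59.]
(232, 300) [  -1. -187.   60.]
(228, 295) [   2. -187.   55.]
(240, 300) [  -4. -187.   60.]
(395, 300) [ -64. -187.   61.]
(410, 300) [ -70. -187.   60.]
(200, 330) [   7. -183.   75.]
tcp chute -0.03292511407288759 -0.17625155990145483
[0.54214285 0.01929217 0.        ]
[0.53745997 0.04892442 0.        ]
```

The gate is at about 1.0 rad, so it needs a little more. I'll lean the tool 20° back so the body stays clear of the raised blade, which also presses the bar further down.

Call:
arm_command([
  [0,0,0,6.6,1.05,0,6.0],
  [0,0,-0.1,6.6,1.05,0,6.0],
  [0,0,-0.1,6.6,1.05,0,6.0],
  [0,0,0,0,0,0,6.0],
  [0,0,0,0,0,0,6.0],
])

```text
time_s: 3.18
eef_pos: [0.5686, -0.1499, 0.0372]
tcp_rot: [[0.148, -0.987, -0.054], [-0.928, -0.158, 0.337], [-0.341, 0.0, -0.94]]
wrist_force: [-2.6, -1.7, 4.1]
finger_gap: 0.0599
finger_force: 2.3
```

```bash
cat > ang.py <<'E'
from fit2 import *
import sys
s=get_state(); T[:3,:3]=s['tcp_rot'];T[:3,3]=s['eef_pos']; im,d=snap('wrist',sys.argv[1]); snap('side',sys.argv[1]+'d'); snap('scene',sys.argv[1]+'s')
v,u=np.mgrid[0:480,0:640]; C,S_=np.cos(p[2]),np.sin(p[2])
P=np.stack([(u-c['cx'])/c['fx']*d,(v-c['cy'])/c['fy']*d,d,np.ones_like(d)],-1).reshape(-1,4)@(T@M).T
x,y=P[:,0]-p[0],P[:,1]-p[1]; Q=1000*np.c_[C*x+S_*y,-S_*x+C*y,P[:,2]]; Q=Q[d.ravel()>0]
t=1000*np.array([C*(T[0,3]-p[0])+S_*(T[1,3]-p[1]),-S_*(T[0,3]-p[0])+C*(T[1,3]-p[1]),T[2,3]]); print('tcp chute mm',t,'t',s['time_s'])
B=Q[(Q[:,0]<-66)&(Q[:,0]>-88)&(Q[:,2]>26)&(Q[:,2]<48)&(Q[:,1]<t[1]-16)&(Q[:,1]>max(-213,t[1]-60))]
if len(B)>50:
    k=np.polyfit(B[:,0],B[:,2],1); print(len(B),'angle',np.radians(40)+np.arctan(k[0]),'z at -70',np.polyval(k,-70))
R=Q[(abs(Q[:,0])<22)&(Q[:,2]>32)&(Q[:,2]<60)&(Q[:,1]>t[1]+5)]
if len(R): print('rack rear y',np.percentile(R[:,1],[5,20,50]))
E
python3 ang.py w3
```

```text
tcp chute mm [ -33.36368071 -176.05906944   37.17155848] t 3.175
1799 angle 1.0571780804035091 z at -70 36.79813260941605
rack rear y [-150.165315   -149.6732562  -149.20960765]
```

The surface height says the gate is around 1.15–1.2 rad. I'll push the rack slowly.

Call:
arm_command([
  [-0.05,0.3,0,0,0,0,6.0],
  [-0.094,0.593,0,0,0,0,6.0],
  [-0.062,0.395,0,0,0,0,6.0],
  [-0.05,0.3,0,0,0,0,6.0],
  [-0.062,0.395,0,0,0,0,6.0],
  [-0.094,0.593,0,0,0,0,6.0],
  [-0.094,0.593,0,0,0,0,6.0],
  [-0.094,0.593,0,0,0,0,6.0],
  [-0.094,0.593,0,0,0,0,6.0],
  [-0.062,0.395,0,0,0,0,6.0],
  [-0.03,0.2,0,0,0,0,6.0],
])

```text
time_s: 4.7
eef_pos: [0.561, -0.1006, 0.0374]
tcp_rot: [[0.148, -0.987, -0.054], [-0.928, -0.158, 0.337], [-0.342, -0.0, -0.94]]
wrist_force: [-1.5, -6.0, 4.2]
finger_gap: 0.0604
finger_force: 3.7
```

```bash
python3 ang.py w4
python3 - <<'E'
import cv2,numpy as np
b=cv2.imread('pics/w4d.png');e=cv2.imread('pics/w4s.png')
cv2.imwrite('pics/m4.png',np.hstack([cv2.resize(b[200:440,240:480],(400,400)),cv2.resize(e[160:320,145:305],(400,400))]))
E
```

```text
tcp chute mm [ -33.15594012 -126.21099523   37.37246692] t 4.7
4453 angle 1.068096497879704 z at -70 36.81843731160215
rack rear y [-119.57150433 -119.13757547 -118.68799028]
```

View pics/m4.png

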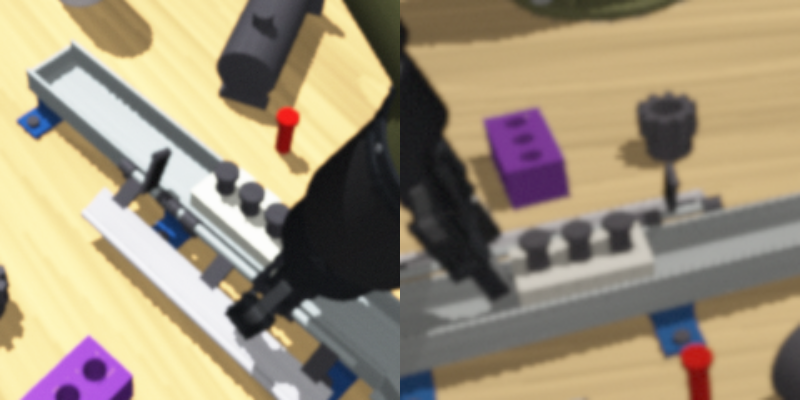

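The gate is up, the pins are standing and the finger is behind the rack. I'll add slightly more press and keep pushing.

Call:
arm_command([
  [-0.03,0.2,-0.1,0,0,0,6.0],
  [-0.062,0.395,-0.1,0,0,0,6.0],
  [-0.094,0.593,0,0,0,0,6.0],
  [-0.094,0.593,0,0,0,0,6.0],
  [-0.094,0.593,0,0,0,0,6.0],
  [-0.094,0.593,0,0,0,0,6.0],
  [-0.094,0.593,0,0,0,0,6.0],
  [-0.094,0.593,0,0,0,0,6.0],
  [-0.094,0.593,0,0,0,0,6.0],
  [-0.094,0.593,0,0,0,0,6.0],
  [-0.062,0.395,0,0,0,0,6.0],
  [-0.03,0.2,0,0,0,0,6.0],
])

```text
time_s: 6.35
eef_pos: [0.5523, -0.0419, 0.0363]
tcp_rot: [[0.149, -0.987, -0.052], [-0.928, -0.158, 0.336], [-0.34, -0.002, -0.94]]
wrist_force: [-1.4, -8.1, 7.1]
finger_gap: 0.0599
finger_force: 4.8
```

```bash
python3 ang.py w5
python3 - <<'E'
import cv2,numpy as np
b=cv2.imread('pics/w5d.png');e=cv2.imread('pics/w5s.png')
cv2.imwrite('pics/m5.png',np.hstack([cv2.resize(b[200:440,240:480],(400,400)),cv2.resize(e[160:320,165:325],(400,400))]))
E
```

```text
tcp chute mm [-32.6406893  -66.8365754   36.32800597] t 6.35
4278 angle 1.1145790099872954 z at -70 35.16891517837665
rack rear y [-60.38698796 -59.95347889 -59.50508863]
```

View pics/m5.png

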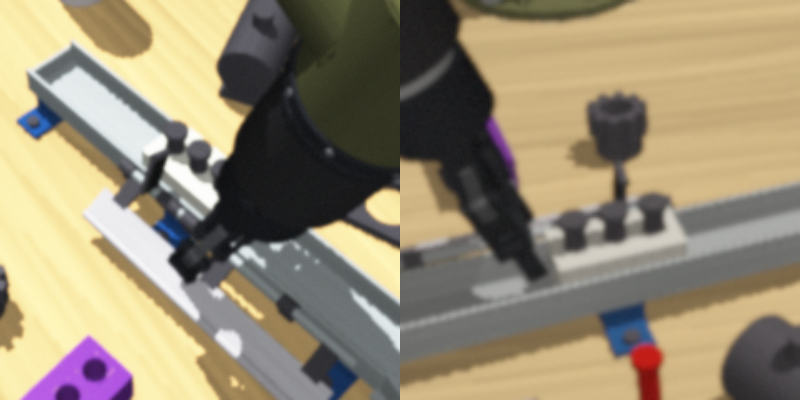

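Call:
arm_command([
  [-0.047,0.296,0,0,0,0,6.0],
  [-0.079,0.494,0,0,0,0,6.0],
  [-0.11,0.69,0,0,0,0,6.0],
  [-0.11,0.69,0,0,0,0,6.0],
  [-0.11,0.69,0,0,0,0,6.0],
  [-0.11,0.69,0,0,0,0,6.0],
  [-0.11,0.69,0,0,0,0,6.0],
  [-0.11,0.69,0,0,0,0,6.0],
])

```text
time_s: 7.5
eef_pos: [0.5443, 0.0075, 0.0363]
tcp_rot: [[0.149, -0.988, -0.052], [-0.928, -0.158, 0.337], [-0.341, -0.002, -0.94]]
wrist_force: [-1.2, -8.6, 7.3]
finger_gap: 0.0602
finger_force: 4.9
```

Call:
arm_command([
  [-0.11,0.69,0,0,0,0,6.0],
  [-0.11,0.69,0,0,0,0,6.0],
  [-0.11,0.69,0,0,0,0,6.0],
  [-0.095,0.59,0,0,0,0,6.0],
  [-0.063,0.4,0,0,0,0,6.0],
  [0,0,0,0,0,0,6.0],
])

```text
time_s: 8.25
eef_pos: [0.5394, 0.0385, 0.0361]
tcp_rot: [[0.149, -0.987, -0.053], [-0.928, -0.158, 0.337], [-0.341, -0.002, -0.94]]
wrist_force: [-1.0, -7.4, 7.5]
finger_gap: 0.0602
finger_force: 4.4
```

```bash
python3 ang.py w6
python3 - <<'E'
import cv2,numpy as np
b=cv2.imread('pics/w6d.png');e=cv2.imread('pics/w6s.png')
cv2.imwrite('pics/m6.png',np.hstack([cv2.resize(b[200:440,240:480],(400,400)),cv2.resize(e[160:320,195:355],(400,400))]))
E
```

```text
tcp chute mm [-32.77694074  14.61802314  36.08881168] t 8.25
4247 angle 1.1421320179373367 z at -70 34.752596541397544
rack rear y [21.10604456 21.5279663  21.95059944]
```

View pics/m6.png

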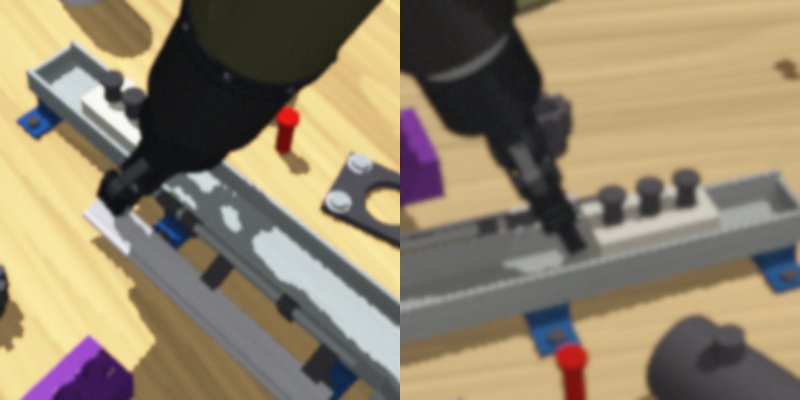

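The rack's rear is 21 mm past the gate plane and the pins are upright. I'll retract with the bar still held, then lift so the gate closes.

Call:
arm_command([
  [0.079,-0.494,0,0,0,0,6.0],
  [0.126,-0.79,0,0,0,0,6.0],
  [0.126,-0.79,0,0,0,0,6.0],
  [0.126,-0.79,0,0,0,0,6.0],
  [0.126,-0.79,0,0,0,0,6.0],
  [0.126,-0.79,0,0,0,0,6.0],
  [0.126,-0.79,0,0,0,0,6.0],
  [0.126,-0.79,0,0,0,0,6.0],
  [0.126,-0.79,0,0,0,0,6.0],
  [0.079,-0.494,0,0,0,0,6.0],
  [0,0,0,0,0,0,6.0],
])

```text
time_s: 9.78
eef_pos: [0.5507, -0.0348, 0.0353]
tcp_rot: [[0.148, -0.987, -0.054], [-0.928, -0.158, 0.338], [-0.342, -0.0, -0.94]]
wrist_force: [-2.6, -0.3, 4.4]
finger_gap: 0.0596
finger_force: 2.5
```

Call:
arm_command([
  [0,0,0.8,0,0,0,6.0],
  [0,0,0.8,0,0,0,6.0],
  [0,0,0.8,0,0,0,6.0],
  [0,0,0.8,0,0,0,6.0],
  [0,0,1,0,0,0,6.0],
  [0,0,1,0,0,0,6.0],
  [0,0,2,0,0,0,6.0],
  [0,0,3,0,0,0,6.0],
  [0,0,3,0,0,0,6.0],
  [0,0,3,0,0,0,6.0],
  [0,0,0,0,0,0,6.0],
  [0,0,0,0,0,0,6.0],
])

```text
time_s: 11.28
eef_pos: [0.5504, -0.0338, 0.1974]
tcp_rot: [[0.149, -0.987, -0.054], [-0.927, -0.158, 0.339], [-0.343, -0.0, -0.939]]
wrist_force: [0.1, 0.4, 0.3]
finger_gap: 0.06
finger_force: 0.0
```

```bash
python3 ang.py w7
python3 - <<'E'
import cv2,numpy as np
b=cv2.imread('pics/w7d.png');e=cv2.imread('pics/w7s.png')
cv2.imwrite('pics/m7.png',np.hstack([cv2.resize(b[200:440,240:480],(400,400)),cv2.resize(e[160:320,195:355],(400,400))]))
E
```

```text
tcp chute mm [-33.19597001 -58.53732073 197.38194101] t 11.275
rack rear y [-3.44581592 21.45933343 22.31675336]
```

View pics/m7.png

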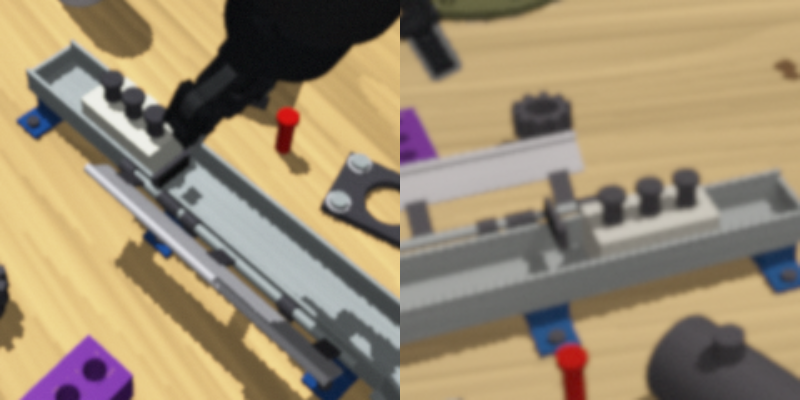

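The gate is closed behind the rack, all three pins are standing, and the arm touches nothing.

```bash
python3 -c "from workcell import job_done; print(job_done())"
```

```text
the job is handed in; nothing more can be done
None
```

The rack is through: its rear is about 21 mm past the gate, the gate has closed behind it, and all three pins are still standing; the job was handed in at about 11.5 s.

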